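Load the mixer carrier, latch the bar and pump the clamp

TASK

Take the two spent red-capped jars out of the mixer's carrier and stand them upright side by side in the yellow tray, then stand every fresh blue-capped amber jar upright in a free bay of the carrier, leaving the blue-capped jar that is already loaded in a bay. When all are in, swing the hold-down bar over the jars until it rests fully home in its yellow catches, and only then pump the red hand lever through four full strokes, all the way down to its stop and all the way back up each time. Leave the white jar and the other things on the bench standing where they are.

Things in the scene. Friction and masses are not known exactly. Their poses are not given: they have to be found in the camera images.
- fresh1: fresh jar: amber glass jar, round, 54 mm across and 90 mm tall (glass to 70 mm, then a cap 52 mm across; thick base), about 0.18 kg, blue cap; origin at the centre of its underside, z up along its axis. Starts standing on the bench in front of the carrier; one of two or three (None if absent)
- fresh2: fresh jar: amber glass jar, round, 54 mm across and 90 mm tall (glass to 70 mm, then a cap 52 mm across; thick base), about 0.18 kg, blue cap; origin at the centre of its underside, z up along its axis. Starts standing on the bench in front of the carrier; one of two or three (None if absent)
- fresh3: fresh jar: amber glass jar, round, 54 mm across and 90 mm tall (glass to 70 mm, then a cap 52 mm across; thick base), about 0.18 kg, blue cap; origin at the centre of its underside, z up along its axis. Starts standing on the bench in front of the carrier; one of two or three (None if absent)
- loaded: the jar already loaded: amber glass jar, round, 54 mm across and 90 mm tall (glass to 70 mm, then a cap 52 mm across; thick base), about 0.18 kg, blue cap; origin at the centre of its underside, z up along its axis. Starts standing in one of the bays and stays in the carrier
- spent1: spent jar, one of two: the same amber jar (54 mm across, 90 mm tall, origin at the centre of its underside) but with a red cap. Starts standing in one of the bays
- spent2: spent jar, one of two: the same amber jar (54 mm across, 90 mm tall, origin at the centre of its underside) but with a red cap. Starts standing in one of the bays
- buffer: bystander: white plastic jar with a green label and white cap, 54 mm across, 90 mm tall, standing among the fresh jars; origin at the centre of its underside
- wash_bottle: bystander: white wash bottle, 68 mm across, 215 mm tall with its spout; origin at the centre of its underside
- dropper: bystander: small amber dropper bottle, 36 mm across, 75 mm tall; origin at the centre of its underside
- marker: bystander: black marker pen 130 mm long and 14 mm thick lying on the bench; origin at the middle of its underside
- machine: the fixed mixer carrier with its pump: a grey base 100 mm (its x) by 345 mm (its y), 12 mm thick, with a row of four square bays along its y, and beyond its -y end a blue pump block (130 by 85 mm, top at 67 mm). Origin on the bench under the middle of the row of bays, x away from the robot, z up
- bay0 (a point): centre of the floor of bay 0, 12 mm above the bench; the bays are 72 mm apart along the machine's y (bay 0 is nearest the pump). Each is 62 by 64 mm inside, with walls 45 mm high above its floor (8 mm thick, top 57 mm above the bench)
- bay1 (a point): centre of the floor of bay 1, 12 mm above the bench; the bays are 72 mm apart along the machine's y (second from the pump). Each is 62 by 64 mm inside, with walls 45 mm high above its floor (8 mm thick, top 57 mm above the bench)
- bay2 (a point): centre of the floor of bay 2, 12 mm above the bench; the bays are 72 mm apart along the machine's y (third from the pump). Each is 62 by 64 mm inside, with walls 45 mm high above its floor (8 mm thick, top 57 mm above the bench)
- bay3 (a point): centre of the floor of bay 3, 12 mm above the bench; the bays are 72 mm apart along the machine's y (farthest from the pump). Each is 62 by 64 mm inside, with walls 45 mm high above its floor (8 mm thick, top 57 mm above the bench)
- hold_bar (a joint): angle of the hold-down bar, a steel bail across the whole row: 0 = fully home in its catches, standing over the jars; 1.75 = folded right back behind the row (away from the robot). It turns about the machine's y axis through bar_hinge and stays where it is left (stiff hinge, about 2 to 3 N at the rod moves it)
- bar_mid (a point): middle of the hold-down bar's round steel rod (12 mm thick, 336 mm long along the machine's y; rubber pads on its inner side over each bay start 22 mm to either side). It lies 88 mm from the hinge line; home it is 135 mm above the bench right over the row (0.25 rad forward of upright), folded back 56 mm above the bench and 110 mm behind the row. Pinch it here from above
- bar_hinge (a point): point on the bar's hinge line, in the middle of its length: 50 mm above the bench, 22 mm behind the middle of the row (machine's +x)
- pump_lever (a joint): angle of the red-handled pump lever: 0 = up at rest (handle end raised, 0.35 rad above level), 0.6 = fully down at its stop (0.25 rad below level). A spring pushes it back up by itself when it is let go; it takes about 5 N at the handle to start it and 14 N to hold it fully down
- lever_grip (a point): middle of the lever's red handle, on its axis: a round sleeve 26 mm thick from 102 to 188 mm from the pivot. This point is 150 mm from the pivot; the lever points from the pivot towards the robot (the machine's -x), and the point is 141 mm above the bench at rest and 53 mm when fully down
- lever_pivot (a point): the lever's pivot, 90 mm above the bench; its axis lies along the machine's y, and the handle goes down as the joint value grows
- tray: fixed yellow tray 170 mm (its x) by 120 mm (its y), 25 mm high, walls 4 mm; origin at the centre of its underside
- tray_in (a point): centre of the tray's inner floor, about 4 mm above the bench

How it is judged:
By the outcome, as a careful person would: the job done as asked, in the order asked, and still so for the second after the job is handed in, with the robot touching nothing.
Of fresh1, fresh2, fresh3 only 2 to 3 are there at a start; the rules pass over those that are not, and their reading is None.
At some moment in a run one of fresh1, fresh2, fresh3 may be knocked a few centimetres aside while the robot is not near it.
It also fails if it takes over 200 s, if anything falls off the work surface, if the arm or the gripper's body presses on something with over 40 N, if the wrist force passes 120 N, or if a joint passes its speed limit or range.

ROBOT

A 7-joint arm with a two-finger parallel gripper is mounted at the origin on the work surface. World frame = base frame: x ahead of the robot, y to its left, z up, the work surface at z = 0. Lengths are in m, angles in rad, forces in N, time in s.
With the tool pointing down it reaches from about 0.4 to 0.85 m from the base axis. Payload 4.5 kg.
Tool frame: the origin (TCP) lies where the fingers leave the gripper's body, on its centre line; the fingertips stand 64 mm ahead of it and the grasp point (between the pads) lies 45 mm ahead of it; z points along the fingers, y is the line along which they close (so a half turn about z gives the same grasp; the last joint's range is limited). The gripper opens to 88 mm and grips with 3 to 60 N. Pads are 18 mm wide; open, the fingers measure 123 mm over their backs; the gripper's body (75 mm by 187 mm) begins 45 mm behind the grasp point.
Start: joints at [-1.125, 0.689, -0.195, 1.565, 0.157, 0.902, -0.215], TCP at [0.25, 0.573, 0.303] pointing down, gripper open.
Joint ranges: [-3.01, 3.01], [-0.46, 2.08], [-1.47, 1.51], [0.13, 2.56], [-1, 4.14], [0.04, 2.09], [-2.66, 2.66]. Speed limits (rad/s): [2.57, 2.57, 3.14, 3.14, 3.14, 3.14, 3.14].

INTERFACE

Orientations are given as a unit quaternion [x, y, z, w].
In Python, from plant import r gives the robot as it stands.
- The arm moves only by the tool play_rows, never from a script. Its arguments are lists of equal length, an entry for each row: "translation": the shift along the tool's x, y, z in m, a list of three; "delta_rot": the turn, a rotation vector about the tool's x, y, z in degrees, a list of three; "grip": the opening, from -1 (shut) to 1 (fully open). In form: {"translation": [[x, y, z], ...], "delta_rot": [[rx, ry, rz], ...], "grip": [grip, ...]}. A call has 1 to 20 rows; each row shifts and turns the commanded pose from where the row before left it, along the tool's axes as they then stand; what a row does not reach is not made up. A row lasts 1/8 s, in which the tool goes at most 62.5 mm and 10.7 degrees, less where a joint would pass 70% of its speed; a pose out of reach is approached as far as the arm can. A call with a gripper value outside its range is refused whole. The fingers move at their own pace and stop on an object; "squeeze" is the grip in N (left out, the last holds). Time passes only in rows, so rows that do not move let the fingers close. It gives the time, the measured TCP pose, the force, the opening and the grip force at its end, in the units of the state.
- r.get_state(): the state, without advancing time (a new reading comes with each control period).
- r.snapshot(name): name is "scene" or "top"; returns the picture (384x512x3 uint8, blue, green, red); there is no depth.
- r.get_calibration(name): a dict with "intrinsics" (3x3 intrinsics, pixels), "eye" and "rotation" of the camera in the world. Camera axes: x right, y up, looking along -z (the intrinsics and any distortion apply to the point x, -y, -z); pixel columns grow to the right and rows downward; lengths in m; the calibration is good to about 2 mm. A picture is of the moment at which its call begins. get_calibration takes no time and is no camera call.
- r.finish_job(): hands the job in; it is judged then, once.
Trained networks look in the newest picture that a camera, given by its name, has taken for a name from the list of things; names that differ only in an ending like _2 or _b are one class to them, and where a whole thing is asked for, a point or a joint stands for the part that bears it (a point fixed in the world has none). Each returns a list of dicts, best first, with "confidence" (0 to 1); they miss things now and then, are a little off and sometimes report something else, mostly with a low value. They report only what shows in the picture. A call takes as long as a camera call.
- r.look_for(camera, target): "point" ([x, y, z] in m, in world coordinates, good to about 4 mm: the middle of the surface that is visible of it).
- r.silhouettes(camera, target): "pixels" (384x512 bool, what is visible of it).
The state is a dict: "clock": time; "q": joint angles; "qd": joint speeds; "joint_torque": joint torques, N m; "tool_pos": TCP position; "eef_rot": TCP orientation; "contact_force": force on the tool from outside, world axes, zero at the start; "moment": the same for the moment, N m; "opening": opening from 0.0 (shut) to 1.0 (fully open); "finger_force": force on a finger pad.
Only numpy, scipy, OpenCV 4.12 (cv2) and the standard library are available. Lean on these libraries where they do the work, as an engineer would, in place of code of your own. Each camera call takes 0.05 s, during which the arm holds its last target. There are 200 camera calls.

## Working session

There is one attempt and no reset: what is moved stays moved. The work goes in short steps, Python scripts to look and compute and a tool call to move; the robot and the scene stay as the last step left them, time stands still between calls to the robot, and variables do not carry over. Pictures are saved under pics/ and viewed, at most 14 in all, crops included, and the job is handed in when it is done.

Besides the shell and the picture viewer there is one more tool, called after ">>>" as name(argument=value, ...), one argument or row to a line, values as JSON. play_rows: Moves the arm, as the interface text tells. Its arguments: {"type":"object","properties":{"translation":{"type":"array","items":{"type":"array","items":{"type":"number"}}},"delta_rot":{"type":"array","items":{"type":"array","items":{"type":"number"}}},"grip":{"type":"array","items":{"type":"number"}},"squeeze":{"type":"number"}},"required":["translation","delta_rot","grip"]}

```bash
mkdir -p pics
cat > h.py <<'E'
import numpy as np, cv2
from scipy.spatial.transform import Rotation as R
from plant import r
def ray(cam,px):
    c=r.get_calibration(cam);K=np.array(c["intrinsics"]);
    d=np.linalg.inv(K)@np.array([px[0],px[1],1.]);d=np.array([d[0],-d[1],-d[2]])
    return np.array(c["eye"]),np.array(c["rotation"])@d
def at_z(cam,px,z):
    e,d=ray(cam,px);return e+d*(z-e[2])/d[2]
def proj(cam,p):
    c=r.get_calibration(cam);K=np.array(c["intrinsics"]);v=np.array(c["rotation"]).T@(np.array(p)-np.array(c["eye"]))
    v=np.array([v[0],-v[1],-v[2]]);u=K@v;return u[:2]/u[2]
def snap(cam,name):
    im=r.snapshot(cam);cv2.imwrite(f"pics/{name}.png",im);return im
E
python3 - <<'E'
from h import *
np.set_printoptions(precision=3,suppress=True)
s=r.get_state();print(s["clock"],s["tool_pos"],s["eef_rot"],s["opening"],s["contact_force"])
for c in("scene","top"):
    snap(c,c+"0");k=r.get_calibration(c);print(c,k)
    for t in["fresh1","loaded","spent1","buffer","wash_bottle","dropper","marker","machine","tray","lever_grip","bar_mid"]:
        print(t,[(np.round(d["point"],3).tolist(),round(d["confidence"],2)) for d in r.look_for(c,t)])
a=cv2.imread("pics/scene0.png");
E
```

```text
0.0 [0.25  0.572 0.302] [ 0.204  0.979 -0.001 -0.   ] 1.002201573944998 [ 0.144 -0.669 -0.179]
scene {'intrinsics': array([[443.235,   0.   , 255.174],
       [  0.   , 443.235, 187.99 ],
       [  0.   ,   0.   ,   1.   ]]), 'eye': array([1.023, 0.747, 1.049]), 'rotation': array([0.109, 0.36 , 0.885, 0.276])}
fresh1 [([0.45, 0.145, 0.068], 0.95), ([0.438, 0.053, 0.067], 0.72)]
loaded [([0.564, 0.139, 0.098], 0.75), ([0.665, 0.052, 0.076], 0.34), ([0.489, -0.221, 0.14], 0.24)]
spent1 [([0.572, -0.004, 0.096], 0.74), ([0.567, -0.075, 0.1], 0.73), ([0.604, -0.035, 0.055], 0.4)]
buffer [([0.448, -0.047, 0.067], 0.71)]
wash_bottle [([0.71, 0.423, 0.131], 0.84)]
dropper [([0.34, 0.392, 0.042], 0.6)]
marker [([0.421, -0.425, 0.013], 0.56)]
machine [([0.603, -0.026, 0.062], 0.72)]
tray [([0.498, 0.364, 0.004], 0.76), ([0.711, 0.422, 0.131], 0.66)]
lever_grip [([0.593, -0.033, 0.056], 0.74), ([0.488, -0.221, 0.137], 0.52)]
bar_mid [([0.663, 0.051, 0.076], 0.86), ([0.602, -0.032, 0.054], 0.73)]
top {'intrinsics': array([[448.183,   0.   , 252.694],
       [  0.   , 448.183, 190.356],
       [  0.   ,   0.   ,   1.   ]]), 'eye': array([0.433, 0.011, 1.352]), 'rotation': array([-0.026,  0.027,  0.717, -0.696])}
fresh1 [([0.441, 0.131, 0.09], 0.82), ([0.427, 0.036, 0.089], 0.68)]
loaded [([0.553, 0.125, 0.107], 0.58), ([0.557, -0.086, 0.105], 0.29)]
spent1 [([0.557, -0.085, 0.102], 0.77), ([0.562, -0.017, 0.102], 0.68)]
buffer [([0.436, -0.059, 0.091], 0.84)]
wash_bottle [([0.688, 0.39, 0.143], 0.81)]
dropper [([0.334, 0.378, 0.048], 0.7), ([0.583, -0.099, 0.059], 0.68)]
marker [([0.552, 0.124, 0.105], 0.65), ([0.411, -0.424, 0.015], 0.6)]
machine [([0.583, -0.101, 0.059], 0.81)]
tray [([0.498, 0.368, 0.003], 0.67)]
lever_grip [([0.479, -0.228, 0.144], 0.97)]
bar_mid [([0.657, 0.019, 0.075], 0.84), ([0.58, -0.102, 0.06], 0.68)]
```

View pics/scene0.png

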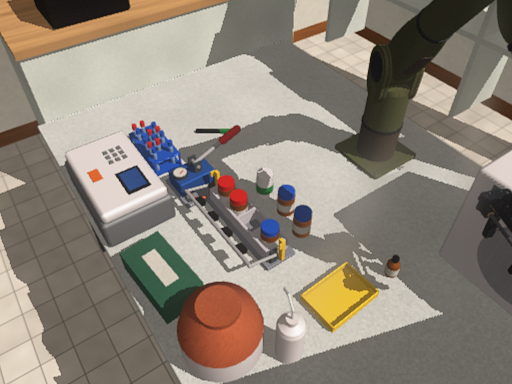

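View pics/top0.png

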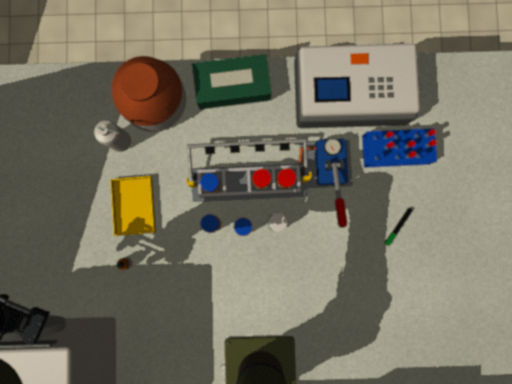

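Scene view: two blue fresh jars at (286,200) and (302,222), white jar at (264,182), red caps at (227,185) and (238,200), loaded blue cap at (270,230), and tray at (340,296). Top view: loaded at (209,182), reds at (262,178) and (287,178), fresh at (210,223) and (243,226), and bar folded back at row ~150. Next I'll measure these precisely.

```bash
sed -i 's/np.array(c\["rotation"\])/R.from_quat(c["rotation"]).as_matrix()/g' h.py
cat >> h.py <<'E'
def caps(im,cam,zs):
    hsv=cv2.cvtColor(im,cv2.COLOR_BGR2HSV);out=[]
    for n,m in(("blue",cv2.inRange(hsv,(100,140,60),(125,255,255))),("red",cv2.inRange(hsv,(0,170,120),(6,255,255))|cv2.inRange(hsv,(174,170,120),(180,255,255)))):
        k,l,s,c=cv2.connectedComponentsWithStats(m)
        for i in range(1,k):
            if 150<s[i,4]<800: out.append((n,c[i].round(1).tolist(),int(s[i,4]),at_z(cam,c[i],zs[0])[:2].round(4).tolist(),at_z(cam,c[i],zs[1])[:2].round(4).tolist()))
    return out
E
python3 - <<'E'
from h import *
im=cv2.imread("pics/top0.png")
for c in caps(im,"top",(.09,.102)):print(c)
ms=r.look_for("top","tray");
s=r.silhouettes("top","tray")[0]["pixels"].astype(np.uint8);print("tray px",cv2.minAreaRect(cv2.findNonZero(s)))
b=cv2.boxPoints(cv2.minAreaRect(cv2.findNonZero(s)));print([at_z("top",p,.02)[:2].round(3) for p in b])
w=r.silhouettes("top","wash_bottle")[0]["pixels"];print("wash",np.argwhere(w).mean(0))
# model overlay hypothesis
print("lever/rod check",[at_z("top",p,.056)[:3].round(3) for p in((190,146),(322,134))])
for z in(0,.06,.1): print("box front",z,at_z("top",(200,107),z)[:2].round(3),at_z("top",(270,101),z)[:2].round(3))
print("scene box",[at_z("scene",p,0)[:2].round(3) for p in((170,318),(205,290))])
cr=cv2.resize(im[120:250,180:360],None,fx=4.4,fy=4.4,interpolation=cv2.INTER_CUBIC);cv2.imwrite("pics/c1.png",cr)
s=cv2.imread("pics/scene0.png");cv2.imwrite("pics/c2.png",cv2.resize(s[110:330,110:350],None,fx=2.7,fy=2.7,interpolation=cv2.INTER_CUBIC))
E
```

```text
('blue', [332.1, 88.7], 569, [0.8137, -0.2296], [0.81, -0.2273])
('blue', [326.7, 161.4], 651, [0.6038, -0.2054], [0.6022, -0.2034])
('blue', [209.1, 181.8], 257, [0.5552, 0.1293], [0.5541, 0.1282])
('blue', [209.2, 222.8], 217, [0.4396, 0.1314], [0.4396, 0.1303])
('blue', [242.8, 226.3], 218, [0.4271, 0.0376], [0.4271, 0.0373])
('red', [261.1, 177.7], 267, [0.5625, -0.0181], [0.5613, -0.0178])
('red', [286.4, 177.5], 270, [0.5613, -0.0894], [0.56, -0.0885])
tray px ((268.5, 183.0), (90.0, 165.0), 90.0)
[array([0.696, 0.202]), array([ 0.682, -0.293]), array([ 0.413, -0.281]), array([0.427, 0.207])]
wash [135.88778055 112.05985037]
lever/rod check [array([0.665, 0.186, 0.056]), array([ 0.69 , -0.201,  0.056])]
box front 0 [0.795 0.161] [ 0.808 -0.054]
box front 0.06 [0.779 0.154] [ 0.791 -0.051]
box front 0.1 [0.768 0.15 ] [ 0.78 -0.05]
scene box [array([0.895, 0.162]), array([0.78 , 0.142])]
```

View pics/c1.png

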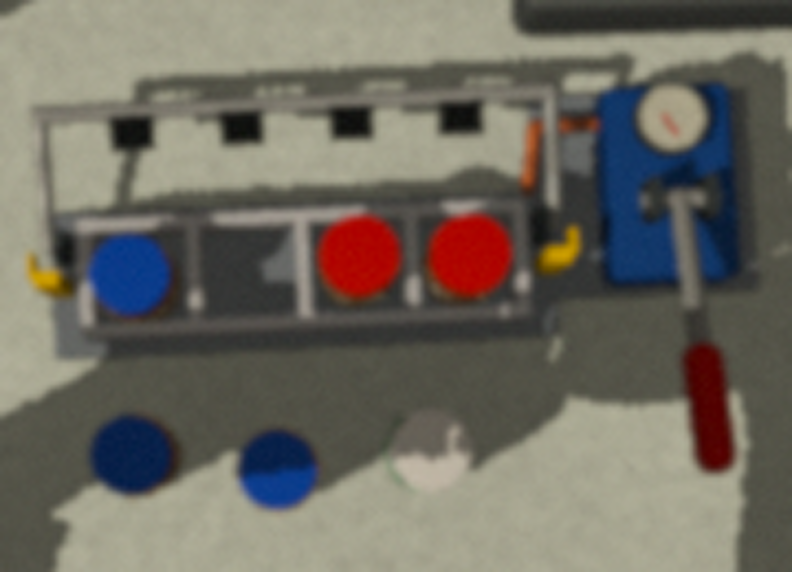

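View pics/c2.png

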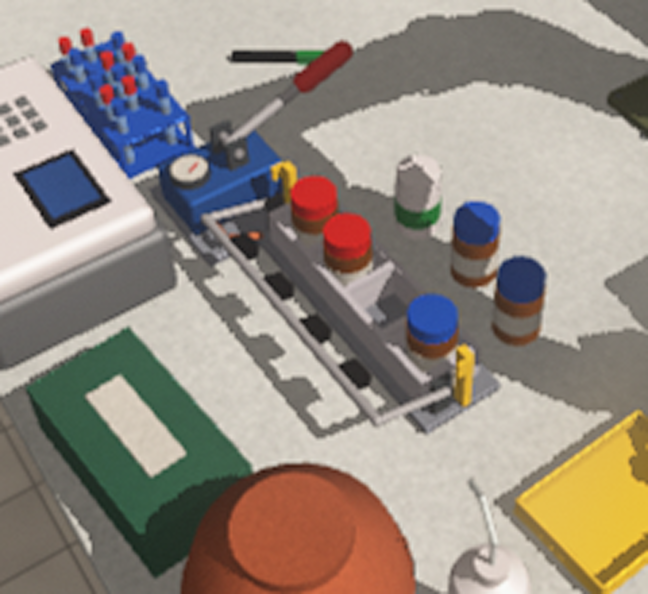

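The crop from top shows the four bays with bay 2 empty (crop x 200–295), walls at crop rows ~215 and ~320, the rod from (37,112) to (555,92), and the lever handle at (710,408). The scene crop confirms only two fresh jars. The green box sits well behind the bar. Next I'll fit the machine pose and get the tray and lever.

Run:
```python
from h import *
from scipy.optimize import least_squares
im=cv2.imread("pics/top0.png");f=lambda u,v:(180+u/4.4-.4,120+v/4.4-.4)
obs=[((.110,.168,.056),f(37,112)),((.110,-.168,.056),f(553,92)),((-.039,.148,.057),f(80,333)),((-.039,-.148,.057),f(530,319)),((.039,-.148,.057),f(530,196)),((.039,.148,.057),f(78,214))]
W=lambda p,m:np.array([p[0]+np.cos(p[2])*m[0]-np.sin(p[2])*m[1],p[1]+np.sin(p[2])*m[0]+np.cos(p[2])*m[1],m[2]])
g=lambda p:np.concatenate([proj("top",W(p,m))-o for m,o in obs])
s=least_squares(g,[.56,.02,0],loss="soft_l1");p=s.x;print("machine",p.round(4),g(p).round(1))
for i in range(4):print("bay",i,W(p,(0,-.108+.072*i,.012)).round(4))
print("bar_mid back",W(p,(.110,0,.056)).round(4),"home",W(p,(0,0,.135)).round(4))
hsv=cv2.cvtColor(im,cv2.COLOR_BGR2HSV)
m=cv2.inRange(hsv,(20,150,80),(32,255,255));k,l,st,c=cv2.connectedComponentsWithStats(m);i=1+st[1:,4].argmax()
b=cv2.minAreaRect(cv2.findNonZero((l==i).astype(np.uint8)));print("tray",b,at_z("top",b[0],.02).round(4));print([at_z("top",q,.025)[:2].round(3).tolist() for q in cv2.boxPoints(b)])
# lever: red handle
m=cv2.inRange(hsv,(0,150,60),(8,255,255))|cv2.inRange(hsv,(172,150,60),(180,255,255));k,l,st,c=cv2.connectedComponentsWithStats(m)
for i in range(1,k):
  if st[i,4]>60:print("red",st[i],c[i].round(1),at_z("top",c[i],.145).round(4))
v=im.copy()
for M in [(.031,y+d,.057) for y in(-.108,-.036,.036,.108) for d in(-.032,.032)]+[(-.031,y+d,.057) for y in(-.108,-.036,.036,.108) for d in(-.032,.032)]+[(.110,0,.056),(.05,.1725,.012),(-.05,.1725,.012)]:
  q=proj("top",W(p,M));v[int(round(q[1])),int(round(q[0]))]=(0,255,0)
cv2.imwrite("pics/c3.png",cv2.resize(v[120:250,180:360],None,fx=4.4,fy=4.4,interpolation=cv2.INTER_NEAREST))
for t in["lever_grip","tray","buffer"]:
  for d in r.look_for("scene",t)[:2]:print(t,np.round(d["point"],3),d["confidence"])
```

```text
machine [0.5603 0.0176 0.0086] [ 1.8 -0.4 -0.6 -0.   0.3  0.   0.1 -0.6 -1.1  0.7 -0.   0.3]
bay 0 [ 0.5612 -0.0904  0.012 ]
bay 1 [ 0.5606 -0.0184  0.012 ]
bay 2 [0.56   0.0536 0.012 ]
bay 3 [0.5594 0.1256 0.012 ]
bar_mid back [0.6703 0.0186 0.056 ] home [0.5603 0.0176 0.135 ]
tray ((132.41207885742188, 205.21054077148438), (57.661582946777344, 41.83469009399414), 86.09950256347656) [0.4986 0.3651 0.02  ]
[[0.582, 0.431], [0.587, 0.307], [0.416, 0.297], [0.411, 0.42]]
red [252 169  19  19 295] [261.2 178. ] [ 0.5563 -0.0169  0.145 ]
red [277 169  20  19 303] [286.4 177.6] [ 0.5552 -0.085   0.145 ]
red [336 198  10  29 216] [340.7 211.6] [ 0.4593 -0.2281  0.145 ]
lever_grip [ 0.593 -0.033  0.056] 0.74
lever_grip [ 0.488 -0.221  0.137] 0.52
tray [0.498 0.364 0.004] 0.76
tray [0.711 0.422 0.131] 0.66
buffer [ 0.448 -0.047  0.067] 0.71
```

View pics/c3.png

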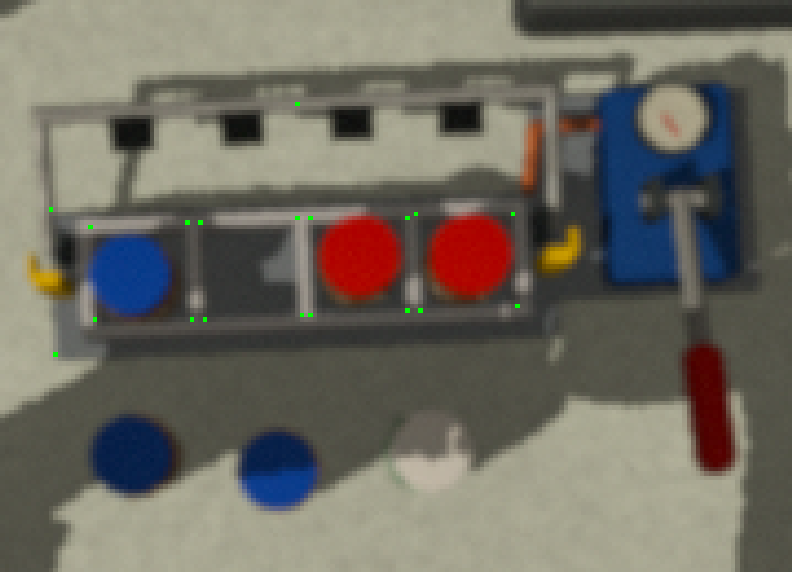

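>>> play_rows(
  translation=[
    [0,0,0],
    [0,0,0],
    [0,0,0],
    [0,0,0],
    [0,0,0],
    [0,0,0],
    [0,0,0],
    [-0.0454,0.0239,0],
    [-0.0454,0.0239,0],
    [-0.0454,0.0239,0],
    [-0.0454,0.0239,0],
    [-0.0454,0.0239,0],
    [-0.0454,0.0239,0],
    [-0.0454,0.0239,0],
    [-0.0454,0.0239,0],
    [-0.0454,0.0239,0],
    [-0.0454,0.0239,0],
    [-0.0454,0.0239,0],
    [-0.0454,0.0239,0],
    [-0.0454,0.0239,0],
  ],
  delta_rot=[
    [0,0,9.43],
    [0,0,9.43],
    [0,0,9.43],
    [0,0,9.43],
    [0,0,9.43],
    [0,0,9.43],
    [0,0,9.43],
    [0,0,0],
    [0,0,0],
    [0,0,0],
    [0,0,0],
    [0,0,0],
    [0,0,0],
    [0,0,0],
    [0,0,0],
    [0,0,0],
    [0,0,0],
    [0,0,0],
    [0,0,0],
    [0,0,0],
  ],
  grip=[0.7,0.7,0.7,0.7,0.7,0.7,0.7,0.7,0.7,0.7,0.7,0.7,0.7,0.7,0.7,0.7,0.7,0.7,0.7,0.7],
  squeeze=20,
)

```text
clock: 4.0
tool_pos: [0.5657, -0.0167, 0.3028]
eef_rot: [0.705, 0.71, 0.0, -0.0]
contact_force: [1.2, 0.6, -0.7]
opening: 0.85
finger_force: 0.0
```

>>> play_rows(
  translation=[
    [-0.0015,-0.0045,0.029],
    [0,0,0.029],
    [0,0,0.029],
    [0,0,0.029],
    [0,0,0.029],
    [0,0,0.028],
    [0,0,0],
    [0,0,0],
    [0,0,0],
    [0,0,0],
    [0,0,0],
    [0,0,-0.02],
    [0,0,-0.03],
    [0,0,-0.03],
    [0,0,-0.03],
    [0,0,-0.03],
    [0,0,-0.03],
    [0,0,0],
  ],
  delta_rot=[
    [0,0,0],
    [0,0,0],
    [0,0,0],
    [0,0,0],
    [0,0,0],
    [0,0,0],
    [0,0,0],
    [0,0,0],
    [0,0,0],
    [0,0,0],
    [0,0,0],
    [0,0,0],
    [0,0,0],
    [0,0,0],
    [0,0,0],
    [0,0,0],
    [0,0,0],
    [0,0,0],
  ],
  grip=[0.7,0.7,0.7,0.7,0.7,0.7,0.7,-0.2,-0.2,-0.2,-0.2,-0.2,-0.2,-0.2,-0.2,-0.2,-0.2,-0.2],
  squeeze=20,
)

```text
clock: 6.25
tool_pos: [0.5609, -0.0168, 0.3013]
eef_rot: [0.705, 0.709, 0.001, 0.001]
contact_force: [-0.2, 0.7, -2.4]
opening: 0.606
finger_force: 20.0
```

>>> play_rows(
  translation=[
    [0.0478,-0.0026,0],
    [0.0478,-0.0026,0],
    [0.0478,-0.0026,0],
    [0.0478,-0.0026,0],
    [0.0478,-0.0026,0],
    [0.0478,-0.0026,0],
    [0.0478,-0.0026,0],
    [0.0478,-0.0026,0],
    [0,0,0],
    [0,0,0],
    [0,0,0],
    [0,0,0],
    [0,0,0],
    [0,0,0],
    [0,0,0],
    [0,0,0],
    [0,0,0],
    [0,0,0.03],
    [0,0,0.03],
    [0,0,0.02],
  ],
  delta_rot=[
    [0,0,0],
    [0,0,0],
    [0,0,0],
    [0,0,0],
    [0,0,0],
    [0,0,0],
    [0,0,0],
    [0,0,0],
    [0,0,-10],
    [0,0,-10],
    [0,0,-10],
    [0,0,-10],
    [0,0,-10],
    [0,0,-10],
    [0,0,-10],
    [0,0,-10],
    [0,0,-10],
    [0,0,0],
    [0,0,0],
    [0,0,0],
  ],
  grip=[-0.2,-0.2,-0.2,-0.2,-0.2,-0.2,-0.2,-0.2,-0.2,-0.2,-0.2,-0.2,-0.2,-0.2,-0.2,-0.2,-0.2,-0.2,-0.2,-0.2],
)

```text
clock: 8.75
tool_pos: [0.5354, 0.3641, 0.2159]
eef_rot: [-0.004, 1.0, -0.002, -0.002]
contact_force: [-0.5, 0.3, -2.3]
opening: 0.607
finger_force: 20.0
```

>>> play_rows(
  translation=[
    [-0.004,0.001,0.03],
    [0,0,0.03],
    [0,0,0.02],
    [0,0,0.01],
    [0,0,0.004],
    [0,0,0],
  ],
  delta_rot=[
    [0,0,0],
    [0,0,0],
    [0,0,0],
    [0,0,0],
    [0,0,0],
    [0,0,0],
  ],
  grip=[-0.2,-0.2,-0.2,-0.2,-0.2,-0.2],
)

```text
clock: 9.5
tool_pos: [0.5412, 0.3668, 0.1262]
eef_rot: [-0.003, 1.0, 0.0, 0.0]
contact_force: [0.2, 1.0, -2.2]
opening: 0.601
finger_force: 20.0
```

>>> play_rows(
  translation=[
    [0,0,0.003],
    [0,0,0],
    [0,0,0],
    [0,0,0],
    [0,0,0],
    [0,0,-0.03],
    [0,0,-0.03],
    [0,0,-0.03],
    [0,0,-0.03],
    [0,0,-0.03],
    [0,0,-0.03],
    [0,0,0],
    [0,0,0],
    [0,0,0],
    [0,0,0],
    [0,0,0],
    [0,0,0],
    [0,0,0],
    [0,0,0],
    [0,0,0],
  ],
  delta_rot=[
    [0,0,0],
    [0,0,0],
    [0,0,0],
    [0,0,0],
    [0,0,0],
    [0,0,0],
    [0,0,0],
    [0,0,0],
    [0,0,0],
    [0,0,0],
    [0,0,0],
    [0,0,10],
    [0,0,10],
    [0,0,10],
    [0,0,10],
    [0,0,10],
    [0,0,10],
    [0,0,10],
    [0,0,10],
    [0,0,10],
  ],
  grip=[-0.2,-0.2,0.7,0.7,0.7,0.7,0.7,0.7,0.7,0.7,0.7,0.7,0.7,0.7,0.7,0.7,0.7,0.7,0.7,0.7],
)

```text
clock: 12.0
tool_pos: [0.5408, 0.3666, 0.3028]
eef_rot: [0.707, 0.708, 0.0, -0.0]
contact_force: [0.9, -0.1, 0.0]
opening: 0.851
finger_force: 0.0
```

>>> play_rows(
  translation=[
    [-0.0506,0.0022,0],
    [-0.0506,0.0022,0],
    [-0.0506,0.0022,0],
    [-0.0506,0.0022,0],
    [-0.0506,0.0022,0],
    [-0.0506,0.0022,0],
    [-0.0506,0.0022,0],
    [-0.0506,0.0022,0],
    [-0.0506,0.0022,0],
    [0,0,0],
    [0,0,0.029],
    [0,0,0.029],
    [0,0,0.029],
    [0,0,0.029],
    [0,0,0.029],
    [0,0,0.028],
    [0,0,0],
  ],
  delta_rot=[
    [0,0,0],
    [0,0,0],
    [0,0,0],
    [0,0,0],
    [0,0,0],
    [0,0,0],
    [0,0,0],
    [0,0,0],
    [0,0,0],
    [0,0,0],
    [0,0,0],
    [0,0,0],
    [0,0,0],
    [0,0,0],
    [0,0,0],
    [0,0,0],
    [0,0,0],
  ],
  grip=[0.7,0.7,0.7,0.7,0.7,0.7,0.7,0.7,0.7,0.7,0.7,0.7,0.7,0.7,0.7,0.7,0.7],
)

```text
clock: 14.12
tool_pos: [0.5629, -0.0871, 0.1282]
eef_rot: [0.704, 0.71, -0.001, -0.002]
contact_force: [0.1, -0.3, 0.5]
opening: 0.846
finger_force: 0.0
```

>>> play_rows(
  translation=[
    [0,0,0],
    [0,0,0],
    [0,0,0],
    [0,0,0],
    [0,0,-0.02],
    [0,0,-0.03],
    [0,0,-0.03],
    [0,0,-0.03],
    [0,0,-0.03],
    [0,0,-0.03],
    [0.0503,-0.0116,0],
    [0.0503,-0.0116,0],
    [0.0503,-0.0116,0],
    [0.0503,-0.0116,0],
    [0.0503,-0.0116,0],
    [0.0503,-0.0116,0],
    [0.0503,-0.0116,0],
    [0.0503,-0.0116,0],
    [0.0503,-0.0116,0],
    [0,0,0],
  ],
  delta_rot=[
    [0,0,0],
    [0,0,0],
    [0,0,0],
    [0,0,0],
    [0,0,0],
    [0,0,0],
    [0,0,0],
    [0,0,0],
    [0,0,0],
    [0,0,0],
    [0,0,0],
    [0,0,0],
    [0,0,0],
    [0,0,0],
    [0,0,0],
    [0,0,0],
    [0,0,0],
    [0,0,0],
    [0,0,0],
    [0,0,0],
  ],
  grip=[-0.2,-0.2,-0.2,-0.2,-0.2,-0.2,-0.2,-0.2,-0.2,-0.2,-0.2,-0.2,-0.2,-0.2,-0.2,-0.2,-0.2,-0.2,-0.2,-0.2],
)

```text
clock: 16.62
tool_pos: [0.4534, 0.3689, 0.2994]
eef_rot: [0.701, 0.713, 0.001, -0.002]
contact_force: [0.6, 0.4, -3.2]
opening: 0.61
finger_force: 20.0
```

>>> play_rows(
  translation=[
    [0,0,0],
    [0,0,0],
    [0,0,0],
    [0,0,0],
    [0,0,0],
    [0,0,0],
    [0,0,0],
    [0,0,0],
    [0,0,0],
    [0,0,0.03],
    [0,0,0.03],
    [0,0,0.02],
    [0,0,0],
  ],
  delta_rot=[
    [0,0,-10],
    [0,0,-10],
    [0,0,-10],
    [0,0,-10],
    [0,0,-10],
    [0,0,-10],
    [0,0,-10],
    [0,0,-10],
    [0,0,-10],
    [0,0,0],
    [0,0,0],
    [0,0,0],
    [0,0,0],
  ],
  grip=[-0.2,-0.2,-0.2,-0.2,-0.2,-0.2,-0.2,-0.2,-0.2,-0.2,-0.2,-0.2,-0.2],
)

```text
clock: 18.25
tool_pos: [0.4562, 0.3612, 0.2183]
eef_rot: [-0.003, 1.0, -0.002, -0.001]
contact_force: [0.3, 0.0, -1.2]
opening: 0.607
finger_force: 20.0
```

>>> play_rows(
  translation=[
    [0,0.003,0.03],
    [0,0,0.03],
    [0,0,0.02],
    [0,0,0.01],
    [0,0,0.004],
    [0,0,0.002],
    [0,0,0],
  ],
  delta_rot=[
    [0,0,0],
    [0,0,0],
    [0,0,0],
    [0,0,0],
    [0,0,0],
    [0,0,0],
    [0,0,0],
  ],
  grip=[-0.2,-0.2,-0.2,-0.2,-0.2,-0.2,-0.2],
)

```text
clock: 19.12
tool_pos: [0.4567, 0.3664, 0.1243]
eef_rot: [-0.003, 1.0, 0.0, 0.0]
contact_force: [-0.2, 1.2, -2.5]
opening: 0.608
finger_force: 20.0
```

Lower slightly, release, lift, turn back, then look.

>>> play_rows(
  translation=[
    [0,0,0.0025],
    [0,0,0],
    [0,0,0],
    [0,0,0],
    [0,0,0],
    [0,0,-0.03],
    [0,0,-0.03],
    [0,0,-0.03],
    [0,0,-0.03],
    [0,0,-0.03],
    [0,0,-0.03],
    [0,0,0],
    [0,0,0],
    [0,0,0],
    [0,0,0],
    [0,0,0],
    [0,0,0],
    [0,0,0],
    [0,0,0],
    [0,0,0],
  ],
  delta_rot=[
    [0,0,0],
    [0,0,0],
    [0,0,0],
    [0,0,0],
    [0,0,0],
    [0,0,0],
    [0,0,0],
    [0,0,0],
    [0,0,0],
    [0,0,0],
    [0,0,0],
    [0,0,10],
    [0,0,10],
    [0,0,10],
    [0,0,10],
    [0,0,10],
    [0,0,10],
    [0,0,10],
    [0,0,10],
    [0,0,10],
  ],
  grip=[-0.2,-0.2,0.5,0.5,0.5,0.5,0.5,0.5,0.5,0.5,0.5,0.5,0.5,0.5,0.5,0.5,0.5,0.5,0.5,0.5],
)

```text
clock: 21.62
tool_pos: [0.4561, 0.3662, 0.301]
eef_rot: [0.707, 0.708, -0.0, -0.0]
contact_force: [0.5, -0.5, -0.0]
opening: 0.748
finger_force: 0.0
```

Run:
```python
from h import *
im=snap("top","top1")
for c in caps(im,"top",(.09,.102)):print(c)
snap("scene","scene1")
for t in("fresh1","spent1","buffer"):print(t,[(np.round(d["point"],3).tolist(),round(d["confidence"],2)) for d in r.look_for("scene",t)])
```

```text
('blue', [332.0, 88.5], 581, [0.8141, -0.2291], [0.8105, -0.2268])
('blue', [324.6, 175.6], 247, [0.5636, -0.1978], [0.5623, -0.1959])
('blue', [209.1, 181.9], 235, [0.5549, 0.1292], [0.5538, 0.1281])
('blue', [209.6, 223.0], 237, [0.4389, 0.1304], [0.4389, 0.1292])
('blue', [242.7, 226.0], 230, [0.4279, 0.0377], [0.428, 0.0374])
('red', [125.1, 188.9], 233, [0.5417, 0.3667], [0.5407, 0.3633])
('red', [339.5, 211.3], 161, [0.4615, -0.2356], [0.4612, -0.2333])
('red', [125.5, 219.1], 238, [0.4567, 0.3663], [0.4565, 0.3629])
fresh1 [([0.447, 0.148, 0.068], 0.71)]
spent1 [([0.556, 0.38, 0.082], 0.84), ([0.468, 0.375, 0.08], 0.78), ([0.487, -0.221, 0.14], 0.15)]
buffer []
```

View pics/scene1.png

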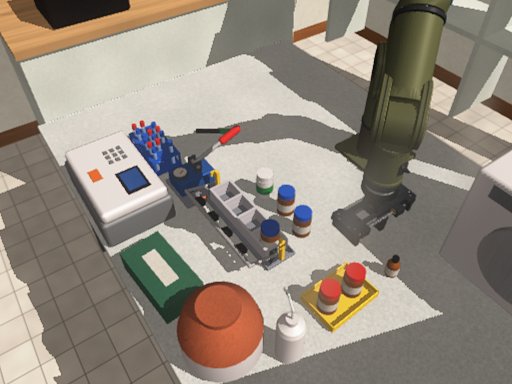

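Both spent jars stand in the tray at (330,290) and (354,275). The fresh jars haven't moved.

>>> play_rows(
  translation=[
    [-0.0469,-0.0041,0],
    [-0.0469,-0.0041,0],
    [-0.0469,-0.0041,0],
    [-0.0469,-0.0041,0],
    [-0.0469,-0.0041,0],
    [-0.0469,-0.0041,0],
    [-0.0469,-0.0041,0],
    [0,0,0],
    [0,0,0.03],
    [0,0,0.03],
    [0,0,0.03],
  ],
  delta_rot=[
    [0,0,0],
    [0,0,0],
    [0,0,0],
    [0,0,0],
    [0,0,0],
    [0,0,0],
    [0,0,0],
    [0,0,0],
    [0,0,0],
    [0,0,0],
    [0,0,0],
  ],
  grip=[0.5,0.5,0.5,0.5,0.5,0.5,0.5,0.5,0.5,0.5,0.5],
)

```text
clock: 23.25
tool_pos: [0.4306, 0.0391, 0.2105]
eef_rot: [0.703, 0.711, 0.001, -0.0]
contact_force: [-0.1, -0.0, -0.6]
opening: 0.751
finger_force: 0.0
```

Run:
```python
from h import *
im=r.snapshot("scene")
for c in caps(im,"scene",(.08,.09)):print(c[:2])
print(r.get_state()["tool_pos"],[proj("scene",p).round(1) for p in((.4275,.0375,.085),(.439,.130,.085),(.5545,.1285,.097))])
```

```text
('blue', [159.4, 155.8])
('blue', [132.5, 178.6])
('blue', [191.3, 180.4])
('blue', [286.1, 192.1])
('blue', [303.0, 212.9])
('blue', [269.6, 227.6])
('red', [229.2, 134.1])
('red', [356.3, 272.2])
('red', [332.7, 289.9])
[0.42913976 0.03898575 0.2077703 ] [array([286.7, 191.4]), array([303. , 212.1]), array([270.2, 226.9])]
```

>>> play_rows(
  translation=[
    [-0.0015,-0.002,0.03],
    [0,0,0.03],
    [0,0,0.02],
    [0,0,0.011],
    [0,0,0],
    [0,0,0],
    [0,0,0],
    [0,0,0],
    [0,0,0],
    [0,0,-0.02],
    [0,0,-0.04],
    [0,0,-0.04],
    [0,0,-0.04],
    [0,0,0],
  ],
  delta_rot=[
    [0,0,0],
    [0,0,0],
    [0,0,0],
    [0,0,0],
    [0,0,0],
    [0,0,0],
    [0,0,0],
    [0,0,0],
    [0,0,0],
    [0,0,0],
    [0,0,0],
    [0,0,0],
    [0,0,0],
    [0,0,0],
  ],
  grip=[0.5,0.5,0.5,0.5,0.5,-0.2,-0.2,-0.2,-0.2,-0.2,-0.2,-0.2,-0.2,-0.2],
)

```text
clock: 25.05
tool_pos: [0.4308, 0.0364, 0.2636]
eef_rot: [0.705, 0.709, 0.002, 0.001]
contact_force: [-0.1, -0.3, -2.1]
opening: 0.607
finger_force: 20.0
```

>>> play_rows(
  translation=[
    [-0.0137,0.0325,0],
    [-0.0137,0.0325,0],
    [-0.0137,0.0325,0],
    [-0.0137,0.0325,0],
    [0,0,0],
    [0,0,0.03],
    [0,0,0.02],
    [0,0,0],
  ],
  delta_rot=[
    [0,0,0],
    [0,0,0],
    [0,0,0],
    [0,0,0],
    [0,0,0],
    [0,0,0],
    [0,0,0],
    [0,0,0],
  ],
  grip=[-0.2,-0.2,-0.2,-0.2,-0.2,-0.2,-0.2,-0.2],
)

```text
clock: 26.05
tool_pos: [0.5575, -0.017, 0.2088]
eef_rot: [0.704, 0.71, -0.003, -0.003]
contact_force: [-0.4, 0.1, -1.4]
opening: 0.608
finger_force: 20.0
```

Run:
```python
from h import *
for i in range(4):
  im=r.snapshot("scene");s=r.get_state();print(s["tool_pos"].round(4),np.round(s["contact_force"],1))
print([c[:2] for c in caps(im,"scene",(.08,.09))])
```

```text
[ 0.5585 -0.0172  0.21  ] [ 0.1  0.  -1.6]
[ 0.5594 -0.0172  0.2109] [-0.3 -0.1 -2. ]
[ 0.5598 -0.0173  0.2114] [ 0.2 -0.2 -0.6]
[ 0.5601 -0.0174  0.2117] [ 0.3  0.3 -1.8]
[('blue', [132.5, 178.6]), ('blue', [240.3, 178.9]), ('blue', [303.0, 212.8]), ('blue', [269.7, 227.5]), ('red', [356.3, 272.2]), ('red', [332.9, 290.3])]
```

>>> play_rows(
  translation=[
    [0,0,0.03],
    [0,0,0.025],
    [0,0,0.015],
    [0,0,0.008],
    [0,0,0],
    [0,0,0],
  ],
  delta_rot=[
    [0,0,0],
    [0,0,0],
    [0,0,0],
    [0,0,0],
    [0,0,0],
    [0,0,0],
  ],
  grip=[-0.2,-0.2,-0.2,-0.2,-0.2,-0.2],
)

```text
clock: 27.0
tool_pos: [0.5603, -0.0175, 0.1337]
eef_rot: [0.705, 0.71, -0.0, -0.0]
contact_force: [-0.6, -0.3, -1.1]
opening: 0.606
finger_force: 20.0
```

>>> play_rows(
  translation=[
    [0,0,0.002],
    [0,0,0],
    [0,0,0],
    [0,0,0],
    [0,0,0],
    [0,0,-0.02],
    [0,0,-0.04],
    [0,0,-0.04],
    [0,0,-0.04],
    [0.0295,-0.0243,0],
    [0.0295,-0.0243,0],
    [0.0295,-0.0243,0],
    [0.0295,-0.0243,0],
    [0.0295,-0.0243,0],
    [0,0,0],
    [0,0,0.03],
    [0,0,0.02],
    [0,0,0],
  ],
  delta_rot=[
    [0,0,0],
    [0,0,0],
    [0,0,0],
    [0,0,0],
    [0,0,0],
    [0,0,0],
    [0,0,0],
    [0,0,0],
    [0,0,0],
    [0,0,0],
    [0,0,0],
    [0,0,0],
    [0,0,0],
    [0,0,0],
    [0,0,0],
    [0,0,0],
    [0,0,0],
    [0,0,0],
  ],
  grip=[-0.2,-0.2,0.5,0.5,0.5,0.5,0.5,0.5,0.5,0.5,0.5,0.5,0.5,0.5,0.5,0.5,0.5,0.5],
)

```text
clock: 29.25
tool_pos: [0.4375, 0.1281, 0.2204]
eef_rot: [0.705, 0.709, -0.002, -0.001]
contact_force: [0.7, 0.2, 0.4]
opening: 0.747
finger_force: 0.0
```

Run:
```python
from h import *
for i in range(4): im=snap("scene","scene2")
print(r.get_state()["tool_pos"].round(4));print([c[:2] for c in caps(im,"scene",(.08,.09))])
```

```text
[0.4382 0.1289 0.2221]
[('blue', [162.3, 157.8]), ('blue', [132.5, 178.6]), ('blue', [239.4, 197.0]), ('blue', [302.9, 212.9]), ('blue', [269.7, 227.5]), ('red', [229.2, 134.1]), ('red', [356.3, 272.2]), ('red', [332.9, 290.1])]
```

View pics/scene2.png

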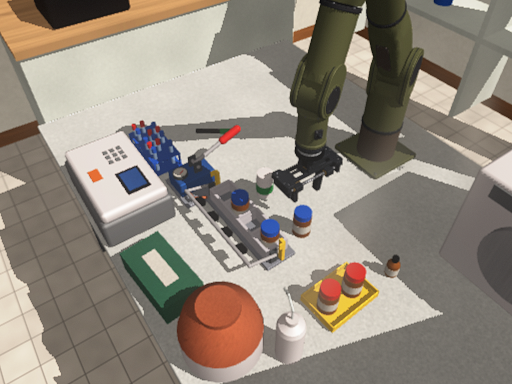

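The fresh jar stands in bay 1 at (240,200), and the other fresh jar is unmoved at (303,215). I'll grasp it.

>>> play_rows(
  translation=[
    [0.001,0.001,0.03],
    [0,0,0.03],
    [0,0,0.025],
    [0,0,0.018],
    [0,0,0],
    [0,0,0],
    [0,0,0],
    [0,0,0],
    [0,0,0],
    [0,0,-0.02],
    [0,0,-0.04],
    [0,0,-0.04],
    [0,0,-0.04],
    [0,0,0],
    [0,0,0],
    [0,0,0],
  ],
  delta_rot=[
    [0,0,0],
    [0,0,0],
    [0,0,0],
    [0,0,0],
    [0,0,0],
    [0,0,0],
    [0,0,0],
    [0,0,0],
    [0,0,0],
    [0,0,0],
    [0,0,0],
    [0,0,0],
    [0,0,0],
    [0,0,0],
    [0,0,0],
    [0,0,0],
  ],
  grip=[0.5,0.5,0.5,0.5,0.5,-0.2,-0.2,-0.2,-0.2,-0.2,-0.2,-0.2,-0.2,-0.2,-0.2,-0.2],
)

```text
clock: 31.45
tool_pos: [0.4378, 0.1299, 0.2572]
eef_rot: [0.705, 0.71, -0.002, -0.001]
contact_force: [0.6, -0.6, -1.5]
opening: 0.611
finger_force: 20.0
```

>>> play_rows(
  translation=[
    [-0.0191,0.0305,0],
    [-0.0191,0.0305,0],
    [-0.0191,0.0305,0],
    [-0.0191,0.0305,0],
    [0,0,0],
    [0,0,0.02],
    [0,0,0.02],
    [0,0,0],
    [0,0,0],
    [0,0,0],
  ],
  delta_rot=[
    [0,0,0],
    [0,0,0],
    [0,0,0],
    [0,0,0],
    [0,0,0],
    [0,0,0],
    [0,0,0],
    [0,0,0],
    [0,0,0],
    [0,0,0],
  ],
  grip=[-0.2,-0.2,-0.2,-0.2,-0.2,-0.2,-0.2,-0.2,-0.2,-0.2],
)

```text
clock: 32.7
tool_pos: [0.5612, 0.0548, 0.2188]
eef_rot: [0.705, 0.71, -0.0, -0.0]
contact_force: [0.1, -0.5, -0.7]
opening: 0.609
finger_force: 20.0
```

>>> play_rows(
  translation=[
    [-0.001,-0.001,0.03],
    [0,0,0.03],
    [0,0,0.015],
    [0,0,0.01],
    [0,0,0.003],
    [0,0,0],
    [0,0,0],
  ],
  delta_rot=[
    [0,0,0],
    [0,0,0],
    [0,0,0],
    [0,0,0],
    [0,0,0],
    [0,0,0],
    [0,0,0],
  ],
  grip=[-0.2,-0.2,-0.2,-0.2,-0.2,-0.2,-0.2],
)

```text
clock: 33.58
tool_pos: [0.56, 0.0535, 0.1312]
eef_rot: [0.705, 0.71, -0.001, -0.001]
contact_force: [-1.7, 0.7, 6.8]
opening: 0.603
finger_force: 20.0
```

>>> play_rows(
  translation=[
    [0,0,0],
    [0,0,0],
    [0,0,0],
    [0,0,-0.02],
    [0,0,-0.04],
    [0,0,-0.04],
    [0,0,-0.04],
    [-0.0117,0.0367,0],
    [-0.0117,0.0367,0],
    [-0.0117,0.0367,0],
    [0,0,0.04],
    [0,0,0.01],
    [0,0,0],
    [0,0,0],
  ],
  delta_rot=[
    [0,0,0],
    [0,0,0],
    [0,0,0],
    [0,0,0],
    [0,0,0],
    [0,0,0],
    [0,0,0],
    [0,0,0],
    [0,0,0],
    [0,0,0],
    [0,0,0],
    [0,0,0],
    [0,0,0],
    [0,0,0],
  ],
  grip=[0.5,0.5,0.5,0.5,0.5,0.5,0.5,-0.1,-0.1,-0.1,-0.1,-0.1,-0.1,-0.1],
)

```text
clock: 35.33
tool_pos: [0.6708, 0.0195, 0.2212]
eef_rot: [0.705, 0.71, -0.0, -0.0]
contact_force: [1.2, 0.5, -0.4]
opening: 0.451
finger_force: 0.0
```

Run:
```python
from h import *
for i in range(3): im=snap("scene","scene3")
print(r.get_state()["tool_pos"].round(4));cv2.imwrite("pics/c4.png",cv2.resize(im[90:310,110:350],None,fx=2.7,fy=2.7,interpolation=cv2.INTER_CUBIC))
```

```text
[0.6708 0.0194 0.2211]
```

View pics/c4.png

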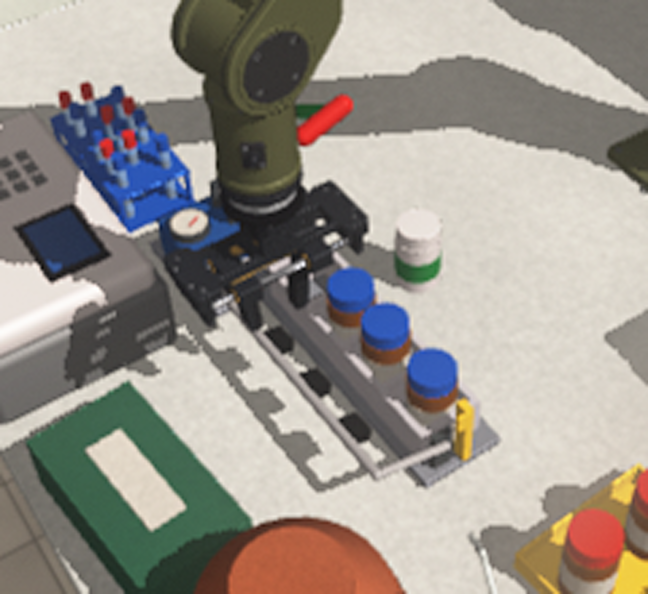

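Three blue caps stand in bays 1 to 3 (crop (350,290), (385,328), (432,370)), and the gripper is over the bar's middle. I'll pinch the rod near the fingertips, which keeps the gripper body above the caps.

>>> play_rows(
  translation=[
    [0,0,0.03],
    [0,0,0.03],
    [0,0,0.025],
    [0,0,0.015],
    [0,0,0.007],
    [0,0,0],
    [0,0,0],
    [0,0,0],
    [0,0,0],
    [0,0,0],
    [0,0,0],
  ],
  delta_rot=[
    [0,0,0],
    [0,0,0],
    [0,0,0],
    [0,0,0],
    [0,0,0],
    [0,0,0],
    [0,0,0],
    [0,0,0],
    [0,0,0],
    [0,0,0],
    [0,0,0],
  ],
  grip=[-0.1,-0.1,-0.1,-0.1,-0.1,-0.1,-1,-1,-1,-1,-1],
  squeeze=12,
)

```text
clock: 36.85
tool_pos: [0.6684, 0.0192, 0.1122]
eef_rot: [0.705, 0.71, -0.002, -0.002]
contact_force: [-5.8, -1.1, -1.5]
opening: 0.108
finger_force: 11.9
```

>>> play_rows(
  translation=[
    [0,0,0],
    [0,0,0],
    [0,-0.003,0.0035],
    [0,0,0],
    [0,0,0],
    [0,0,0],
    [0,0,0],
    [0,0,0],
  ],
  delta_rot=[
    [0,0,0],
    [0,0,0],
    [0,0,0],
    [0,0,0],
    [0,0,0],
    [0,0,0],
    [0,0,0],
    [0,0,0],
  ],
  grip=[-0.4,-0.4,-0.4,-1,-1,-1,-1,-1],
  squeeze=12,
)

```text
clock: 37.85
tool_pos: [0.6679, 0.0192, 0.1095]
eef_rot: [0.705, 0.71, -0.0, -0.0]
contact_force: [4.2, -0.6, -2.5]
opening: 0.101
finger_force: 12.0
```

>>> play_rows(
  translation=[
    [0,-0.0005,-0.0109],
    [0,-0.0028,-0.0106],
    [0,-0.0041,-0.0102],
    [0,-0.0054,-0.0096],
    [0,-0.0065,-0.0089],
    [0,-0.0076,-0.008],
    [0,-0.0085,-0.007],
    [0,0,0],
  ],
  delta_rot=[
    [0,0,0],
    [0,0,0],
    [0,0,0],
    [0,0,0],
    [0,0,0],
    [0,0,0],
    [0,0,0],
    [0,0,0],
  ],
  grip=[-1,-1,-1,-1,-1,-1,-1,-1],
)

```text
clock: 38.85
tool_pos: [0.6228, 0.0184, 0.1708]
eef_rot: [0.705, 0.71, -0.009, -0.008]
contact_force: [-9.2, 0.6, -18.0]
opening: 0.114
finger_force: 13.2
```

Run:
```python
from h import *
for i in range(3): im=snap("scene","scene4")
s=r.get_state();print(s["tool_pos"].round(4),s["contact_force"].round(1),s["moment"].round(2),R.from_quat(s["eef_rot"]).as_matrix()[:,2].round(3));cv2.imwrite("pics/c5.png",cv2.resize(im[90:290,130:330],None,fx=3,fy=3,interpolation=cv2.INTER_CUBIC))
```

```text
[0.6232 0.0184 0.1706] [-10.   -0.7 -16.8] [-0.15  1.94  0.07] [-0.024 -0.002 -1.   ]
```

View pics/c5.png

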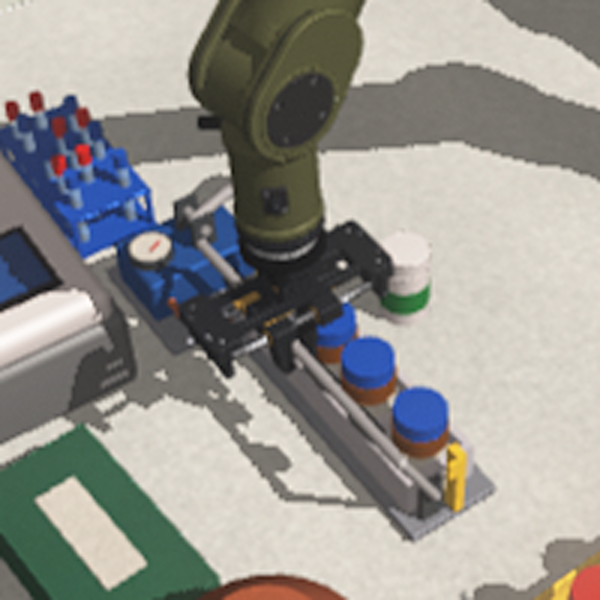

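The bar has swung up about two-thirds, but the tight pinch strains against the arc. I'll loosen it to a cage around the rod and push on from behind.

>>> play_rows(
  translation=[
    [0,-0.008,0.003],
    [0,0,0],
    [0,0,0],
    [0,0,0],
    [0,-0.008,-0.005],
    [0,-0.008,-0.004],
    [0,-0.008,-0.003],
    [0,-0.008,-0.002],
    [0,-0.008,0],
    [0,-0.008,0],
    [0,0,0],
    [0,0,0],
    [0,0,0],
  ],
  delta_rot=[
    [0,0,0],
    [0,0,0],
    [0,0,0],
    [0,0,0],
    [0,0,0],
    [0,0,0],
    [0,0,0],
    [0,0,0],
    [0,0,0],
    [0,0,0],
    [0,0,0],
    [0,0,0],
    [0,0,0],
  ],
  grip=[-1,-0.55,-0.55,-0.55,-0.55,-0.55,-0.55,-0.55,-0.55,-0.55,-0.55,-0.55,-0.55],
)

```text
clock: 40.62
tool_pos: [0.5754, 0.0186, 0.1853]
eef_rot: [0.705, 0.71, -0.001, -0.001]
contact_force: [-0.7, -0.6, -0.8]
opening: 0.221
finger_force: 0.0
```

>>> play_rows(
  translation=[
    [0,-0.005,0],
    [0,-0.005,0],
    [0,-0.005,0.001],
    [0,-0.003,0.001],
    [0,0,0],
  ],
  delta_rot=[
    [0,0,0],
    [0,0,0],
    [0,0,0],
    [0,0,0],
    [0,0,0],
  ],
  grip=[-0.55,-0.55,-0.55,-0.55,-0.55],
)

```text
clock: 41.25
tool_pos: [0.5572, 0.0185, 0.1837]
eef_rot: [0.705, 0.71, -0.001, -0.001]
contact_force: [0.4, -0.5, -0.1]
opening: 0.221
finger_force: 0.2
```

Run:
```python
from h import *
for i in range(3): im=snap("scene","scene5")
s=r.get_state();print(s["tool_pos"].round(4),s["contact_force"].round(1),s["moment"].round(2));cv2.imwrite("pics/c6.png",cv2.resize(im[90:290,130:330],None,fx=3,fy=3,interpolation=cv2.INTER_CUBIC))
```

```text
[0.5573 0.0185 0.1836] [-1.1  0.7 -0.7] [-0.07  0.04  0.02]
```

View pics/c6.png

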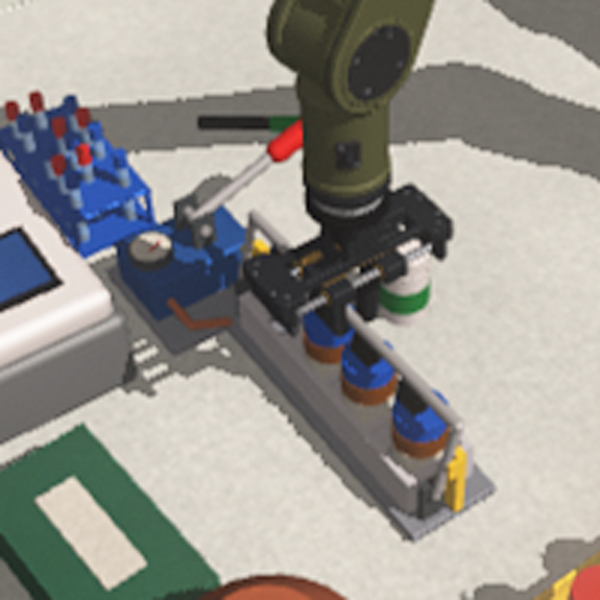

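The bar now stands over the caps, close to the catches. I'll push on to the stop.

>>> play_rows(
  translation=[
    [0,-0.003,0],
    [0,-0.003,0],
    [0,0,0],
    [0,0,0],
  ],
  delta_rot=[
    [0,0,0],
    [0,0,0],
    [0,0,0],
    [0,0,0],
  ],
  grip=[-0.55,-0.55,-0.55,-0.55],
)

```text
clock: 41.9
tool_pos: [0.5562, 0.0185, 0.1843]
eef_rot: [0.705, 0.709, 0.003, 0.003]
contact_force: [10.0, -0.3, -6.2]
opening: 0.222
finger_force: 4.7
```

>>> play_rows(
  translation=[
    [0,-0.003,0],
    [0,0,0],
    [0,0,0],
    [0,0.006,0],
    [0,0.0055,0],
    [0,0,0],
    [0,0,-0.02],
    [0,0,-0.03],
    [0,0,-0.03],
    [0,0,0],
  ],
  delta_rot=[
    [0,0,0],
    [0,0,0],
    [0,0,0],
    [0,0,0],
    [0,0,0],
    [0,0,0],
    [0,0,0],
    [0,0,0],
    [0,0,0],
    [0,0,0],
  ],
  grip=[-0.55,-0.55,-0.55,-0.55,-0.55,-0.45,-0.45,-0.45,-0.45,-0.45],
)

```text
clock: 43.15
tool_pos: [0.5609, 0.0184, 0.2656]
eef_rot: [0.705, 0.71, 0.0, 0.0]
contact_force: [-0.2, -0.2, -0.9]
opening: 0.276
finger_force: 0.0
```

Run:
```python
from h import *
for i in range(2): im=snap("scene","scene6")
s=r.get_state();print(s["tool_pos"].round(4),s["contact_force"].round(1))
def W(m,p=(.5603,.0176,.0086)): return (p[0]+np.cos(p[2])*m[0]-np.sin(p[2])*m[1],p[1]+np.sin(p[2])*m[0]+np.cos(p[2])*m[1],m[2])
v=cv2.resize(im[90:290,130:330],None,fx=4-1,fy=3,interpolation=cv2.INTER_CUBIC)
def ln(a,b,c):
  f=lambda m:tuple(((proj("scene",W(m))-[130,90]+.5)*3).astype(int).tolist());cv2.line(v,f(a),f(b),c,1)
ln((0,-.168,.135),(0,.168,.135),(0,255,0)); a=-.15;ln((.022+.088*np.sin(a),-.168,.05+.088*np.cos(a)),(.022+.088*np.sin(a),.168,.05+.088*np.cos(a)),(255,0,255))
cv2.imwrite("pics/c7.png",v)
for c in("scene","top"):
  r.snapshot(c);print([(np.round(d["point"],3),d["confidence"]) for d in r.look_for(c,"lever_grip")[:2]])
print("lever marks",[proj("scene",W(m)).round(0) for m in((-.05,-.22,.141),)])
```

```text
[0.5597 0.0185 0.2634] [ 0.7 -0.2 -0.1]
[(array([ 0.514, -0.223,  0.126]), 0.6)]
[(array([ 0.481, -0.223,  0.142]), 0.58), (array([ 0.574, -0.167,  0.056]), 0.16)]
lever marks [array([220., 145.])]
```

View pics/c7.png

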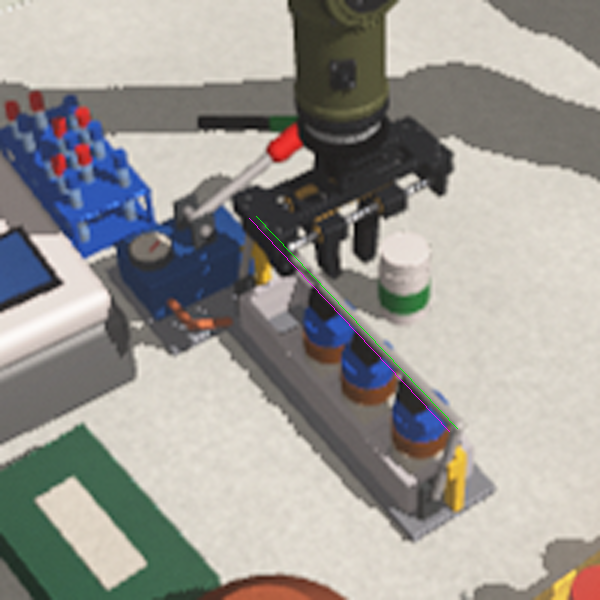

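The rod coincides with the predicted home line (green, crop (257,217)–(455,428)) and lies in the yellow catches. Next is the lever geometry.

Run:
```python
from h import *
im=cv2.imread("pics/top0.png");hsv=cv2.cvtColor(im,cv2.COLOR_BGR2HSV)
m=cv2.inRange(hsv,(0,120,40),(10,255,255))|cv2.inRange(hsv,(170,120,40),(180,255,255));m[:190]=0;m[:,:325]=0;m[:,360:]=0
p=cv2.findNonZero(m)[:,0].astype(float);b=cv2.minAreaRect(p.astype(np.float32));print(b,p.min(0),p.max(0))
t=p[p[:,1]<p[:,1].min()+3].mean(0);e=p[p[:,1]>p[:,1].max()-3].mean(0);t[1]=p[:,1].min();e[1]=p[:,1].max()
print("near pivot end",at_z("top",t,.128).round(4),"far",at_z("top",e,.155).round(4))
print("mid",at_z("top",p.mean(0),.15).round(4),r.get_state()["q"].round(2))
```

```text
((340.4450988769531, 212.00608825683594), (28.601768493652344, 9.055386543273926), 83.6598129272461) [335. 198.] [346. 226.]
near pivot end [ 0.4969 -0.2289  0.128 ] far [ 0.4207 -0.2279  0.155 ]
mid [ 0.4589 -0.2268  0.15  ] [-0.12  0.66  0.01  1.81 -0.01  0.68 -0.1 ]
```

>>> play_rows(
  translation=[
    [0,0,-0.02],
    [-0.0411,-0.0175,0],
    [-0.0411,-0.0175,0],
    [-0.0411,-0.0175,0],
    [-0.0411,-0.0175,0],
    [-0.0411,-0.0175,0],
    [-0.0411,-0.0175,0],
    [0,0,0],
    [0,0,0],
    [0,0,0],
    [0,0,0],
    [0,0,0],
    [0,0,0],
    [0,0,0],
    [0,0,0],
    [0,0,0],
    [0,0,0],
    [0,0,0],
  ],
  delta_rot=[
    [0,0,0],
    [0,0,0],
    [0,0,0],
    [0,0,0],
    [0,0,0],
    [0,0,0],
    [0,0,0],
    [0,0,10],
    [0,0,10],
    [0,0,10],
    [0,0,10],
    [0,0,10],
    [0,0,10],
    [0,0,10],
    [0,0,10],
    [0,0,10],
    [0,0,0],
    [0,0,0],
  ],
  grip=[-1,-1,-1,-1,-1,-1,-1,-1,-1,-1,-1,-1,-1,-1,-1,-1,-1,-1],
  squeeze=20,
)

```text
clock: 45.7
tool_pos: [0.4572, -0.2287, 0.2837]
eef_rot: [1.0, 0.005, -0.002, -0.0]
contact_force: [-1.3, 1.1, -0.8]
opening: 0.002
finger_force: 0.0
```

>>> play_rows(
  translation=[
    [0,0,0.03],
    [0,0,0.03],
    [0,0,0.02],
    [0,0,0.02],
    [0,0,0.015],
    [0,0,0.015],
    [0,0,0],
    [0,0,0],
  ],
  delta_rot=[
    [0,0,0],
    [0,0,0],
    [0,0,0],
    [0,0,0],
    [0,0,0],
    [0,0,0],
    [0,0,0],
    [0,0,0],
  ],
  grip=[-1,-1,-1,-1,-1,-1,-1,-1],
)

```text
clock: 46.7
tool_pos: [0.4537, -0.2294, 0.1543]
eef_rot: [1.0, 0.003, -0.004, -0.001]
contact_force: [-8.2, -0.4, 9.9]
opening: 0.007
finger_force: 5.9
```

Run:
```python
from h import *
im=snap("scene","scene7");s=r.get_state();print(s["tool_pos"].round(4),s["contact_force"].round(1))
cv2.imwrite("pics/c8.png",cv2.resize(im[70:270,130:330],None,fx=3,fy=3,interpolation=cv2.INTER_CUBIC))
```

```text
[ 0.4537 -0.2294  0.1544] [-7.9 -1.1 12.3]
```

View pics/c8.png

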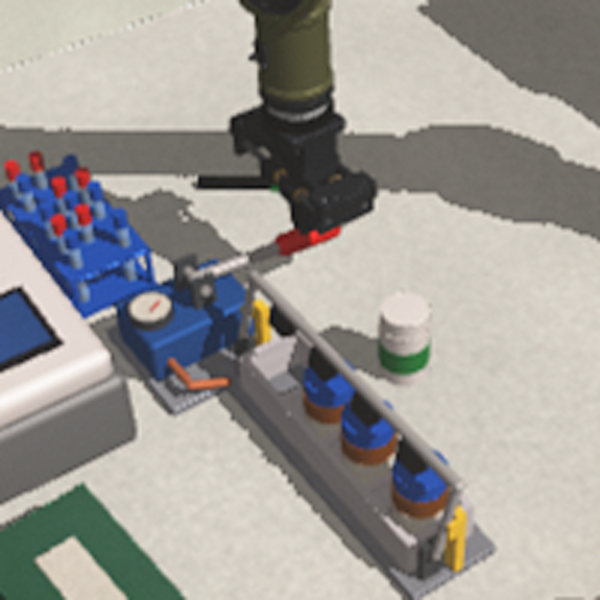

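The lever is being pushed down at (305,240), the bar is home and the jars stand. I'll continue down to the stop.

>>> play_rows(
  translation=[
    [0,0,0.01],
    [0,0,0.01],
    [0,0,0.007],
    [0,0,0.005],
    [0,0,0],
    [0,0,0],
  ],
  delta_rot=[
    [0,0,0],
    [0,0,0],
    [0,0,0],
    [0,0,0],
    [0,0,0],
    [0,0,0],
  ],
  grip=[-1,-1,-1,-1,-1,-1],
)

```text
clock: 47.5
tool_pos: [0.4552, -0.2295, 0.1298]
eef_rot: [1.0, 0.003, 0.001, -0.001]
contact_force: [-15.4, 7.9, 85.0]
opening: 0.006
finger_force: 43.1
```

>>> play_rows(
  translation=[
    [0,0,-0.01],
    [0,0,-0.025],
    [0,0,-0.025],
    [0,0,-0.025],
    [0,0,-0.025],
    [0,0,0],
    [0,0,0],
    [0,0,0],
  ],
  delta_rot=[
    [0,0,0],
    [0,0,0],
    [0,0,0],
    [0,0,0],
    [0,0,0],
    [0,0,0],
    [0,0,0],
    [0,0,0],
  ],
  grip=[-1,-1,-1,-1,-1,-1,-1,-1],
)

```text
clock: 48.5
tool_pos: [0.4567, -0.2286, 0.2311]
eef_rot: [1.0, 0.004, -0.002, -0.0]
contact_force: [0.5, 0.4, -0.2]
opening: 0.005
finger_force: 0.0
```

>>> play_rows(
  translation=[
    [0,0,0.025],
    [0,0,0.025],
    [0,0,0.02],
    [0,0,0.015],
    [0,0,0.01],
    [0,0,0.005],
    [0,0,0.003],
    [0,0,0],
    [0,0,0],
  ],
  delta_rot=[
    [0,0,0],
    [0,0,0],
    [0,0,0],
    [0,0,0],
    [0,0,0],
    [0,0,0],
    [0,0,0],
    [0,0,0],
    [0,0,0],
  ],
  grip=[-1,-1,-1,-1,-1,-1,-1,-1,-1],
)

```text
clock: 49.62
tool_pos: [0.4548, -0.2296, 0.1316]
eef_rot: [1.0, 0.002, -0.002, -0.0]
contact_force: [-8.9, 2.9, 39.1]
opening: 0.007
finger_force: 19.6
```

>>> play_rows(
  translation=[
    [0,0,-0.013],
    [0,0,-0.03],
    [0,0,-0.03],
    [0,0,-0.03],
    [0,0,0],
    [0,0,0],
    [0,0,0],
    [0,0,0],
    [0,0,0.025],
    [0,0,0.025],
    [0,0,0.02],
    [0,0,0.015],
    [0,0,0.01],
    [0,0,0.005],
    [0,0,0.003],
    [0,0,0],
    [0,0,0],
  ],
  delta_rot=[
    [0,0,0],
    [0,0,0],
    [0,0,0],
    [0,0,0],
    [0,0,0],
    [0,0,0],
    [0,0,0],
    [0,0,0],
    [0,0,0],
    [0,0,0],
    [0,0,0],
    [0,0,0],
    [0,0,0],
    [0,0,0],
    [0,0,0],
    [0,0,0],
    [0,0,0],
  ],
  grip=[-1,-1,-1,-1,-1,-1,-1,-1,-1,-1,-1,-1,-1,-1,-1,-1,-1],
)

```text
clock: 51.75
tool_pos: [0.455, -0.2297, 0.1318]
eef_rot: [1.0, 0.002, -0.001, -0.0]
contact_force: [-8.1, 2.5, 36.2]
opening: 0.008
finger_force: 18.5
```

>>> play_rows(
  translation=[
    [0,0,-0.013],
    [0,0,-0.03],
    [0,0,-0.03],
    [0,0,-0.03],
    [0,0,0],
    [0,0,0],
    [0,0,0],
    [0,0,0],
    [0,0,0.025],
    [0,0,0.025],
    [0,0,0.02],
    [0,0,0.015],
    [0,0,0.01],
    [0,0,0.005],
    [0,0,0.003],
    [0,0,0],
    [0,0,0],
  ],
  delta_rot=[
    [0,0,0],
    [0,0,0],
    [0,0,0],
    [0,0,0],
    [0,0,0],
    [0,0,0],
    [0,0,0],
    [0,0,0],
    [0,0,0],
    [0,0,0],
    [0,0,0],
    [0,0,0],
    [0,0,0],
    [0,0,0],
    [0,0,0],
    [0,0,0],
    [0,0,0],
  ],
  grip=[-1,-1,-1,-1,-1,-1,-1,-1,-1,-1,-1,-1,-1,-1,-1,-1,-1],
)

```text
clock: 53.88
tool_pos: [0.4549, -0.2297, 0.1318]
eef_rot: [1.0, 0.002, -0.002, -0.0]
contact_force: [-7.6, 1.8, 36.0]
opening: 0.002
finger_force: 18.5
```

>>> play_rows(
  translation=[
    [0,0,-0.013],
    [0,0,-0.03],
    [0,0,-0.03],
    [0,0,-0.03],
    [0,0,-0.03],
    [0,0,-0.03],
    [0,0,-0.03],
    [0,0,0],
    [0,0,0],
  ],
  delta_rot=[
    [0,0,0],
    [0,0,0],
    [0,0,0],
    [0,0,0],
    [0,0,0],
    [0,0,0],
    [0,0,0],
    [0,0,0],
    [0,0,0],
  ],
  grip=[-1,-1,-1,-1,-1,-1,-1,-1,-1],
)

```text
clock: 55.0
tool_pos: [0.457, -0.2284, 0.3211]
eef_rot: [1.0, 0.004, -0.002, -0.0]
contact_force: [-1.0, -0.1, 0.2]
opening: 0.002
finger_force: 0.0
```

Run:
```python
from h import *
im=snap("scene","scene9");t=snap("top","top9")
for c in caps(t,"top",(.09,.102)):print(c)
cv2.imwrite("pics/c9.png",np.hstack([im[60:380,120:420],t[100:420-36,90:390][:320].copy() if 0 else cv2.resize(t[100:260,90:360],(540,320))]))
```

```text
('blue', [332.0, 88.5], 590, [0.8141, -0.2292], [0.8105, -0.2269])
('blue', [327.4, 161.2], 650, [0.6042, -0.2073], [0.6026, -0.2053])
('red', [125.3, 189.0], 235, [0.5416, 0.3662], [0.5405, 0.3628])
('red', [125.7, 219.1], 236, [0.4565, 0.3658], [0.4563, 0.3624])
```

View pics/scene9.png

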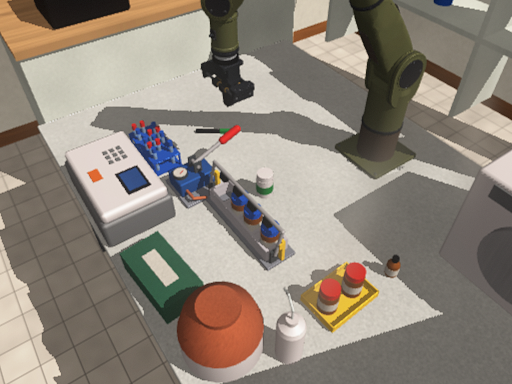

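Red jars stand in the tray at (330,290) and (354,275). The three blue jars are under the home bar at (238,200)–(268,228), the lever is up at (230,133), and the white jar and bystanders are in place. Four strokes are done, so I'll hand in.

```bash
python3 -c "
from plant import r
print(r.finish_job())"
```

```text
the job is handed in; nothing more can be done
None
```

The job is handed in at about 55 s: both spent jars stand in the tray, both fresh jars (only two were present) are loaded alongside the original one, the bar is home, and four full lever strokes are done; the first stroke's stop force was 85 N at the wrist against the 120 N limit.

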